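# Hover the flow-cell cover over its screw holes

### The job

The cover is about to be screwed onto the flow cell, but the bench lamp hangs in the way: first swing the lamp round on its stiff arm until its head is above the small tray of screws, and leave it there. Then pick up the oblong cover plate by its handle and hold it level about two centimetres above the open steel cell, squared up so that each threaded hole shows through its hole in the cover, never letting the cover touch the cell. Finish while still holding it there, motionless, and leave everything else where it stands.

Things in the scene. Friction and masses are not known exactly. Their poses are not given: they have to be found in the camera images.
- lamp_arm (a joint): angle of the lamp's arm about its upright post (rad). At 0 the arm points from the post along the lamp foot's -x axis; growing turns it anticlockwise seen from above; range -0.7 to 1.6. Starts near 1, with the head over the cell or partly so; the small tray lies near 0 (within about 0.25). Stiff: moving it takes about 2 N at the head, and it stays where it is left.
- lamp_pin (a point): top of the lamp's grip pin, 245 mm above the bench: a grey upright round pin, 16 mm across, standing 45 mm proud of the middle of the lamp's head. The head is a white disc 76 mm across, its underside 166 mm and its top 200 mm above the bench. The pin goes round the post at 255 mm radius; as it is round, it can turn between the fingers.
- lamp_hinge (a point): point on the vertical axis of the lamp's post, 185 mm above the bench. The post is fixed on a round white foot 120 mm across; the hub on top ends 202 mm above the bench; the arm is a level white bar 18 mm wide at 178 to 192 mm height.
- tray: small open steel tray holding four screws, 110 x 90 x 18 mm, fixed; origin at the centre of its underside. Its centre lies within 10 mm of the circle that the lamp's pin travels.
- cell: flow cell, fixed: a steel block 120 (x) x 80 (y) x 45 mm high with an open rectangular chamber in its top, four threaded holes of 8 mm in the corners of its flat top and a hose stub at each end (24 mm long). Origin at the centre of its underside, z up; top face at 45 mm.
- cover: oblong aluminium plate, loose, flat on the bench: 120 (x) x 80 (y) x 6 mm, 0.2 to 0.4 kg, four 13 mm holes. Origin: centre of its underside, z up. Black bar handle over its middle, along x: 70 mm long, 12 wide (y), 12 high, from 34 to 46 mm above the underside, on 10 mm legs at x = +-30 mm, open between. The holes fit the cell either way round (half turn).
- cell_hole0 (a point): mouth of a threaded hole, at x 47, y 28, z 45 mm in the cell's frame
- cover_hole0 (a point): centre of a cover hole at the plate's underside, at x 47, y 28, z 0 mm in the cover's frame
- cell_hole1 (a point): mouth of a threaded hole, at x -47, y 28, z 45 mm in the cell's frame
- cover_hole1 (a point): centre of a cover hole at the plate's underside, at x -47, y 28, z 0 mm in the cover's frame
- cell_hole2 (a point): mouth of a threaded hole, at x -47, y -28, z 45 mm in the cell's frame
- cover_hole2 (a point): centre of a cover hole at the plate's underside, at x -47, y -28, z 0 mm in the cover's frame
- cell_hole3 (a point): mouth of a threaded hole, at x 47, y -28, z 45 mm in the cell's frame
- cover_hole3 (a point): centre of a cover hole at the plate's underside, at x 47, y -28, z 0 mm in the cover's frame
- square_cover: a smaller cover, square, aluminium 80 x 80 x 6 mm with the same black handle and four holes; it belongs to another cell and is to be left alone; loose bystander, origin at the centre of its underside
- amber_bottle: brown glass bottle, 66 mm across, 150 mm tall; loose bystander, origin at the centre of its underside
- white_bottle: white plastic bottle, 60 mm across, 130 mm tall; loose bystander, origin at the centre of its underside
- beaker: small glass beaker, 56 mm across, 65 mm tall; loose bystander, origin at the centre of its underside
- tape_roll: roll of masking tape lying flat, 100 mm across, 24 mm high; loose bystander, origin at the centre of its underside
- driver: screwdriver lying down, 150 mm long; loose bystander
- jar: squat white jar, 64 mm across, 85 mm tall; loose bystander, origin at the centre of its underside
Things that resemble listed ones, but are neither listed nor needed, are in the scene too. What is shaped like the cover but turquoise is not meant. What is shaped like the tray but green is not meant.

How it is judged:
By the outcome, as a careful person would: the job done as asked, in the order asked, and still so for the second after the job is handed in, while the arm keeps its last pose, push and grip.
It also fails if it takes over 58 s, if anything falls off the work surface, if the arm or the gripper's body presses on something with over 40 N, if the wrist force passes 120 N, or if a joint passes its speed limit or range.

### The arm

A 6-joint arm with a two-finger parallel gripper is mounted at the origin on the work surface. World frame = base frame: x ahead of the robot, y to its left, z up, the work surface at z = 0. Lengths are in m, angles in rad, forces in N, time in s.
With the tool pointing down it reaches from about 0.325 to 0.925 m from the base axis. Payload 3.1 kg.
Tool frame: the origin (TCP) lies between the finger pads; the fingertips stand 22 mm ahead of it and the grasp point (between the pads) lies 3 mm ahead of it (r.nose_length is the distance from the TCP to the fingertips, in m); z points along the fingers, y is the line along which they close (so a half turn about z gives the same grasp; the last joint's range is limited). The gripper opens to 85 mm and grips with 20 to 120 N. Pads are 22 mm wide; open, the fingers measure 114 mm over their backs; the gripper's body (76 mm by 85 mm) begins 54 mm behind the grasp point. The pads swing forward as they close: fully open they stand 13 mm farther back than shut.
Start: joints at [-1.365, 0.217, 1.613, -0, 1.311, -0.112], TCP at [0.195, -0.594, 0.253] pointing down, gripper open.
Joint ranges: [-2.75, 2.75], [-0.78, 2.1], [0.31, 2.55], [-1.13, 4.27], [0.13, 2.63], [-2.58, 2.58]. Speed limits (rad/s): [2.79, 2.79, 3.14, 3.14, 3.14, 3.14].

### API

Orientations are given as a unit quaternion [w, x, y, z].
In Python, from station import r gives the robot as it stands.
- The arm moves only by the shell command python3 -m pendant 'ROWS' [OPENING]. ROWS is JSON, a list of rows, each an object with "linear": the shift along the tool's x, y, z in units of 30 mm (1.0 is 30 mm), a list of three; "yaw": the turn about the tool's z in units of 5 degrees (1.0 is 5 degrees). A call has exactly 8 rows; each row is the pose to reach, as a shift and turn from the pose commanded when the call began, along the tool's axes at that moment; what a row does not reach only later rows make up. A row lasts 1/12 s, in which the tool goes at most 41.7 mm and 7.16 degrees, less where a joint would pass 70% of its speed; a pose out of reach is approached as far as the arm can. A call with a gripper value outside its range is refused whole. OPENING is the opening, from 0 (shut) to 1 (fully open), set as the call begins (- or left out, the last holds). The fingers move at their own pace and stop on an object; the grip force is fixed at half the most. Time passes only in rows, so rows that repeat a pose let the fingers close, or fill a call up. It gives the time, the measured TCP pose, the force, the opening and the grip force at its end, in the units of the state.
- r.read_state(): the state, without advancing time (a new reading comes with each control period).
- r.read_camera(name): name is "scene" or "side" or "wrist"; returns a dict with "pixels" (420x560x3 uint8, blue, green, red), "depth" (420x560 float32, m along the optical axis (not along the pixel's ray), 0 where there is no reading), "vfov" (degrees; the focal length in pixels is half the picture's height over the tangent of half this angle, whatever the lens; pixels are square), "cx", "cy" (the principal point, pixels), "eye" and "attitude" of the camera in the world; the wrist camera has in their place "tool_from_camera" (4x4, takes a point from camera to tool coordinates, whose origin is the TCP and whose axes are the flange's). Camera axes: x right, y down, z forward; pixel columns grow to the right and rows downward; lengths in m; the calibration is good to about 2 mm. A picture is of the moment at which its call begins: read the wrist's pose just before it.
- r.sign_off(): hands the job in; it is judged then, once.
Trained networks look in the newest picture that a camera, given by its name, has taken for a name from the list of things; names that differ only in an ending like _2 or _b are one class to them, and where a whole thing is asked for, a point or a joint stands for the part that bears it (a point fixed in the world has none). Each returns a list of dicts, best first, with "p" (0 to 1); they miss things now and then, are a little off and sometimes report something else, mostly with a low value. They report only what shows in the picture. A call takes as long as a camera call. They do not tell look-alikes from the thing itself.
- r.spot_in(label, camera): "centre" ([column, row] in pixels, amid what is visible of it).
- r.silhouettes(label, camera): "mask" (420x560 bool, what is visible of it) and "centre" ([column, row] in pixels, amid what is visible of it).
The state is a dict: "t": time; "q": joint angles; "joint_vel": joint speeds; "tau": joint torques, N m; "tcp_pos": TCP position; "ee_rot": TCP orientation; "force": force on the tool from outside, world axes, zero at the start; "moment": the same for the moment, N m; "opening": finger opening in m; "gripper_force": force on a finger pad.
Only numpy, scipy, OpenCV 4.12 (cv2) and the standard library are available. Lean on these libraries where they do the work, as an engineer would, in place of code of your own. Each camera call takes 0.05 s, during which the arm holds its last target. There are 200 camera calls.

## Working session

There is one attempt and no reset: what is moved stays moved. The work goes in short steps, Python scripts to look and compute and a shell command to move; the robot and the scene stay as the last step left them, time stands still between calls to the robot, and variables do not carry over. Pictures are saved under pics/ and viewed, at most 10 in all, crops included, and the job is handed in when it is done.

```bash
mkdir -p pics; ls; cat > h.py <<'E'
import numpy as np, cv2
from station import r
from scipy.spatial.transform import Rotation as R
def quat(q): return R.from_quat([q[1],q[2],q[3],q[0]])
def cam(name):
    s=r.read_state(); c=r.read_camera(name)
    f=210/np.tan(np.radians(c["vfov"])/2)
    if name=="wrist":
        T=np.eye(4);T[:3,:3]=quat(s["ee_rot"]).as_matrix();T[:3,3]=s["tcp_pos"]
        T=T@np.array(c["tool_from_camera"])
    else:
        T=np.eye(4);a=np.array(c["attitude"]);T[:3,:3]=a if a.shape==(3,3) else quat(a).as_matrix();T[:3,3]=c["eye"]
    return c,f,T
def ray(c,f,T,uv):
    d=np.array([(uv[0]-c["cx"])/f,(uv[1]-c["cy"])/f,1.0]); return T[:3,3],T[:3,:3]@d
def onz(c,f,T,uv,z):
    o,d=ray(c,f,T,uv); return o+d*(z-o[2])/d[2]
def cloud(c,f,T,mask=None):
    D=c["depth"]; v,u=np.nonzero((D>0)&(mask if mask is not None else True)); z=D[v,u]
    P=np.c_[(u-c["cx"])/f*z,(v-c["cy"])/f*z,z]; return P@T[:3,:3].T+T[:3,3],u,v
def proj(c,f,T,p):
    q=T[:3,:3].T@(np.array(p)-T[:3,3]); return [f*q[0]/q[2]+c["cx"],f*q[1]/q[2]+c["cy"]]
E
python3 - <<'E'
from h import *
np.set_printoptions(precision=3,suppress=True)
for n in ("scene","side"):
    c,f,T=cam(n); cv2.imwrite(f"pics/{n}0.png",c["pixels"]); print(n,f,T[:3,3],T[:3,2],c["cx"],c["cy"])
    for l in ["lamp_pin","lamp_hinge","lamp_arm","tray","cell","cover","square_cover"]:
        for m in r.silhouettes(l,n)[:3]:
            P,_,_=cloud(c,f,T,m["mask"]); print(l,round(m["p"],2),np.round(m["centre"]),np.median(P,0) if len(P) else 0, P[:,2].max() if len(P) else 0,len(P))
print(r.read_state())
E
```

```text
pics
scene 488.31376905137535 [1.215 0.611 1.103] [-0.517 -0.462 -0.721] 278.19971239478747 203.95577340522684
lamp_pin 0.66 [300. 222.] [0.569 0.099 0.193] 0.24880647846034687 1423
lamp_hinge 0.76 [308. 295.] [0.655 0.226 0.084] 0.24880647846034687 3102
lamp_arm 0.74 [433. 292.] [0.412 0.434 0.024] 0.03108380915677067 216
tray 0.75 [428. 242.] [0.253 0.34  0.006] 0.02351596324505323 1166
tray 0.61 [360. 248.] [0.412 0.199 0.005] 0.024458213238695015 1135
cell 0.84 [277. 232.] [ 0.536 -0.013  0.039] 0.05212986867273717 1230
cover 0.71 [133. 192.] [ 0.697 -0.472  0.006] 0.049824967552968946 703
cover 0.68 [388. 342.] [0.638 0.433 0.068] 0.09126398144241255 939
cover 0.65 [189. 198.] [ 0.6   -0.314  0.006] 0.05068435196329868 821
square_cover 0.52 [388. 341.] [0.638 0.431 0.078] 0.09126398144241255 893
side 395.8580913412816 [0.345 0.804 1.164] [ 0.129 -0.636 -0.761] 280.87708904102766 211.17525895174919
lamp_pin 0.69 [254. 234.] [0.569 0.102 0.192] 0.24539684320969535 944
lamp_hinge 0.69 [254. 233.] [0.571 0.094 0.191] 0.24539684320969535 1021
lamp_hinge 0.56 [227. 280.] [0.636 0.222 
[... 544 characters left out ...]
  0.005] 0.049703339579452166 409
cover 0.74 [264. 152.] [ 0.693 -0.474  0.005] 0.04856112738489915 361
square_cover 0.58 [322. 185.] [ 0.395 -0.304  0.006] 0.04967999509129495 301
square_cover 0.32 [336. 222.] [ 0.336 -0.122  0.042] 0.06919492756360057 273
{'t': 0.8, 'q': array([-1.365,  0.217,  1.613,  0.   ,  1.311, -0.112]), 'joint_vel': array([ 0.001, -0.   ,  0.002,  0.001, -0.   ,  0.   ]), 'tau': array([  0.   , -39.683, -30.423,  -0.   ,   0.001,  -0.   ]), 'tcp_pos': array([ 0.195, -0.594,  0.253]), 'ee_rot': array([0.   , 0.987, 0.158, 0.   ]), 'force': array([ 0.469, -0.314, -0.288]), 'moment': array([ 0.013, -0.045,  0.   ]), 'gripper_force': 0.0, 'opening': 0.08513020297359346}
```

```bash
python3 -c "
import cv2
a=cv2.imread('pics/scene0.png')
cv2.imwrite('pics/scene0b.png',cv2.resize(a,None,fx=1.42,fy=1.42,interpolation=cv2.INTER_CUBIC))
b=cv2.imread('pics/side0.png')
cv2.imwrite('pics/side0b.png',cv2.resize(b[130:400,170:500],None,fx=2.2,fy=2.2,interpolation=cv2.INTER_CUBIC))"
```

```text
(no output)
```

View pics/scene0b.png

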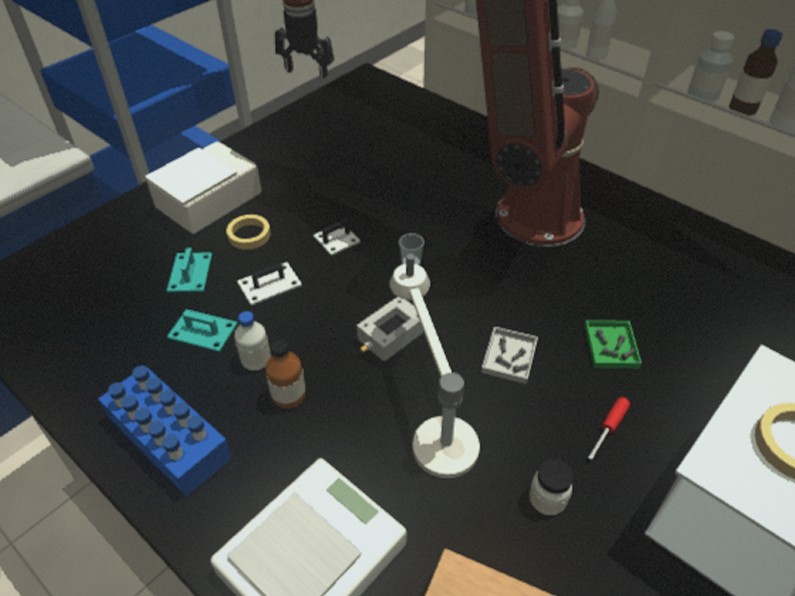

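View pics/side0b.png

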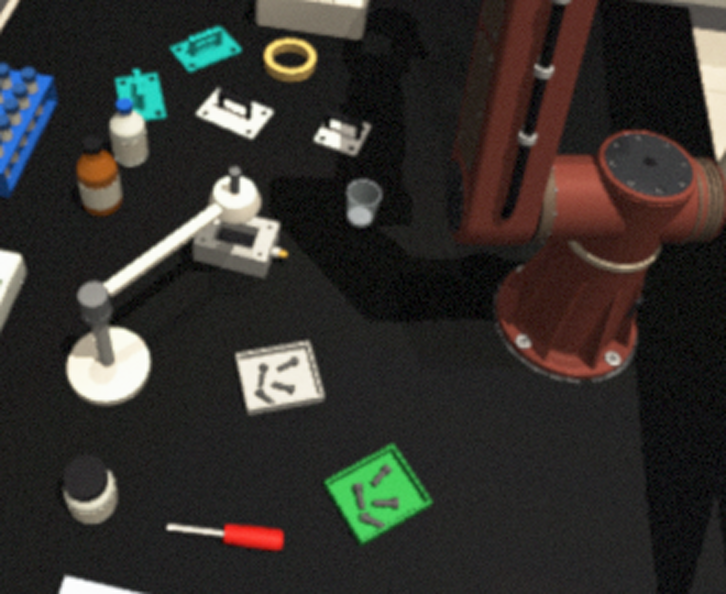

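The scene shows, in original pixels: white oblong cover (189,198), the turquoise look-alikes (133,192) and (142,232), and the square cover (236,168). The steel tray is at (360,248) and the green tray at (428,242). The lamp head is at (289,198), over the cell (277,232), with the post at about (315,300). The oblong non-turquoise plate at (189,198) and the steel tray at (360,248) fit the description.

```bash
python3 - <<'E'
from h import *
np.set_printoptions(precision=4,suppress=True)
A=[]
for n in ("scene","side"):
    c,f,T=cam(n); P,u,v=cloud(c,f,T)
    def box(x0,x1,y0,y1,z0,z1):
        m=(P[:,0]>x0)&(P[:,0]<x1)&(P[:,1]>y0)&(P[:,1]<y1)&(P[:,2]>z0)&(P[:,2]<z1); return P[m]
    print(n)
    k=box(.4,.72,-.12,.3,.212,.26); print("pin pts",len(k),k.mean(0),k[:,2].max(), k[k[:,2]>.235].mean(0))
    k=box(.4,.72,-.12,.12,.195,.203); (x,y),rr=cv2.minEnclosingCircle(k[:,:2].astype(np.float32)); print("head disc",x,y,rr)
    k=box(.55,.8,.15,.4,.194,.21); print("hub top",k.mean(0),len(k)); 
    (x,y),rr=cv2.minEnclosingCircle(k[:,:2].astype(np.float32)); print(x,y,rr)
    bgr=c["pixels"].astype(int)
    def rect(name,k):
        # largest components ignored: use minAreaRect
        print(name,cv2.minAreaRect((k[:,:2]*1000).astype(np.float32)),len(k),np.median(k[:,2]))
    for l,zz,ctr in(("tray",(.008,.03),(.413,.2)),("cell",(.038,.052),(.53,0)),("cover",(.002,.012),(.596,-.312)),("cover",(.034,.055),(.596,-.312))):
        for m in r.silhouettes(l,n):
            Q,_,_=cloud(c,f,T,m["mask"]); 
            if np.hypot(*(np.median(Q[:,:2],0)-ctr))<.04:
                rect(l,Q[(Q[:,2]>zz[0])&(Q[:,2]<zz[1])])
    # foot
    k=box(.55,.8,.15,.4,.006,.03); (x,y),rr=cv2.minEnclosingCircle(k[:,:2].astype(np.float32)); print("foot",x,y,rr,np.median(k[:,2]))
    bott=[("amber",.6),("white",.6)]
    for l in("amber_bottle","white_bottle","beaker","tape_roll","jar"):
        for m in r.silhouettes(l,n)[:1]:
            Q,_,_=cloud(c,f,T,m["mask"]); print(l,m["p"],np.median(Q,0),Q[:,2].max())
E
```

```text
scene
pin pts 76 [0.5217 0.0263 0.2325] 0.24822753061955816 [0.5203 0.0251 0.2424]
head disc 0.5455020070075989 0.05623241141438484 0.07264561951160431
hub top [0.6598 0.2316 0.2009] 240
0.6353640556335449 0.20101284980773926 0.06417687982320786
tray ((412.3093566894531, 200.47767639160156), (114.8673324584961, 89.77499389648438), 23.330915451049805) 429 0.015128651532932968
cell ((525.693115234375, -16.51435089111328), (85.1529312133789, 122.27111053466797), 85.16154479980469) 653 0.04471250659690962
cover ((595.1087646484375, -318.60260009765625), (88.23204040527344, 121.4028091430664), 71.96539306640625) 556 0.006226926735559135
cover ((595.8514404296875, -318.17498779296875), (20.660520553588867, 70.73474884033203), 71.95032501220703) 110 0.04333231323218467
foot 0.6691662669181824 0.26815614104270935 0.1411120593547821 0.019546159382927808
amber_bottle 0.93 [ 0.7818 -0.0472  0.0883] 0.15450909099714039
white_bottle 0.55 [ 0.7648 -0.1627  0.079 ] 0.1333374358685141
beaker 0.74 [ 0.3313 -0.1305  0.0501] 0.2458681950048136
tape_roll 0.7 [ 0.5229 -0.4723  0.0194] 0.03014907418239332
[... 509 characters left out ...]
85986328), 86.01936340332031) 342 0.04337809544235782
cover ((595.4237670898438, -315.8937683105469), (96.77298736572266, 123.71649169921875), 73.69285583496094) 269 0.004932334245763226
cover ((594.2786865234375, -317.5590515136719), (16.790529251098633, 69.21483612060547), 72.59968566894531) 58 0.04199062946603205
foot 0.6733747720718384 0.20223337411880493 0.13146191835403442 0.018020088191800454
amber_bottle 0.95 [ 0.7619 -0.0446  0.0856] 0.15469757863442002
white_bottle 0.9 [ 0.7476 -0.1605  0.0695] 0.13291964865348405
beaker 0.77 [ 0.336  -0.1181  0.0408] 0.06749269844280326
tape_roll 0.7 [ 0.5243 -0.4788  0.0154] 0.028712050317509785
jar 0.86 [0.6145 0.4387 0.081 ] 0.09190303724314619
```

```bash
python3 -m pendant '[{"linear":[1,-1,-1.5],"yaw":0},{"linear":[2,-2,-1.9],"yaw":0},{"linear":[3,-3,-1.9],"yaw":0},{"linear":[4,-4,-1.9],"yaw":0},{"linear":[5,-5,-1.9],"yaw":0},{"linear":[6,-6,-1.9],"yaw":0},{"linear":[7,-7,-1.9],"yaw":0},{"linear":[8,-8,-1.9],"yaw":0}]' 1
python3 -m pendant '[{"linear":[1,-1,0],"yaw":0},{"linear":[2,-2,0],"yaw":0},{"linear":[3,-3,0],"yaw":0},{"linear":[4,-3.9,0],"yaw":0},{"linear":[5,-4.8,0],"yaw":0},{"linear":[6,-5.7,0],"yaw":0},{"linear":[6.5,-6.2,0],"yaw":0},{"linear":[6.5,-6.2,0],"yaw":0}]'
python3 - <<'E'
from h import *
np.set_printoptions(precision=4,suppress=True)
s=r.read_state();print(s["tcp_pos"],s["q"],s["ee_rot"],s["force"])
c,f,T=cam("wrist"); cv2.imwrite("pics/w1.png",c["pixels"]); print(np.array(c["tool_from_camera"]),f)
P,u,v=cloud(c,f,T)
k=P[(P[:,2]>.21)&(P[:,2]<.26)];print(len(k),k.mean(0) if len(k) else 0)
k=k[k[:,2]>.237];print(len(k),np.median(k,0) if len(k) else 0)
for m in r.spot_in("lamp_pin","wrist"): print(m,onz(c,f,T,m["centre"],.245))
E
```

```text
t: 2.47
tcp_pos: [0.3381, -0.31, 0.3106]
ee_rot: [0.0, 0.987, 0.158, 0.0]
force: [1.1, -0.1, -0.4]
opening: 0.0857
gripper_force: 0.0
t: 3.13
tcp_pos: [0.4661, -0.0706, 0.3105]
ee_rot: [-0.001, 0.987, 0.161, 0.001]
force: [0.3, -0.6, 0.1]
opening: 0.0854
gripper_force: 0.0
[ 0.4661 -0.0706  0.3105] [-0.3005 -0.1653  1.8965  0.002   1.4098  0.9465] [-0.0008  0.987   0.161   0.0007] [ 0.3381 -0.606   0.1194]
[[-0.0005 -0.9571 -0.2897  0.0729]
 [ 1.     -0.0005 -0.      0.0006]
 [-0.0001 -0.2897  0.9571 -0.1212]
 [ 0.      0.      0.      1.    ]] 330.6964283941946
1180 [0.5188 0.0191 0.2383]
808 [0.5185 0.0204 0.2453]
{'centre': [177.4, 84.0], 'p': 0.62} [0.528 0.01  0.245]
```

View pics/w1.png

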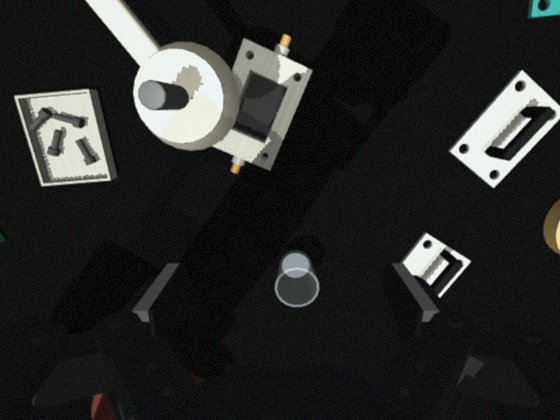

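Wrist view: pin top at (152,94) on the lamp head, cell at (263,105), tray at (65,137), oblong cover at (508,128).

```bash
cat >> h.py <<'E'
def togo(p):
    s=r.read_state(); d=quat(s["ee_rot"]).as_matrix().T@(np.array(p)-s["tcp_pos"]); return d/.03
E
python3 - <<'E'
from h import *
np.set_printoptions(precision=4,suppress=True)
c,f,T=cam("wrist");s=r.read_state();print(s["tcp_pos"],s["ee_rot"],s["joint_vel"])
P,u,v=cloud(c,f,T)
k=P[(P[:,2]>.237)&(P[:,2]<.26)&(P[:,0]>.48)];print(len(k),np.median(k,0), cv2.minEnclosingCircle(k[:,:2].astype(np.float32)))
p=np.median(k,0); print(togo([p[0],p[1],.31]))
k=P[(P[:,2]>.192)&(P[:,2]<.206)&(P[:,0]>.4)];print("head", cv2.minEnclosingCircle(k[:,:2].astype(np.float32)))
for l,zz,ctr in(("tray",(.01,.03),(.413,.2)),("cell",(.038,.05),(.53,0)),("cover",(.002,.012),(.596,-.312)),("cover",(.034,.055),(.596,-.312))):
  for m in r.silhouettes(l,"wrist"):
    Q,_,_=cloud(c,f,T,m["mask"])
    if np.hypot(*(np.median(Q[:,:2],0)-ctr))<.04:
        k=Q[(Q[:,2]>zz[0])&(Q[:,2]<zz[1])]; print(l,m["p"],cv2.minAreaRect((k[:,:2]*1000).astype(np.float32)),np.median(k[:,2]))
E
```

```text
[ 0.4645 -0.0745  0.3102] [ 0.0003  0.9874  0.1585 -0.0003] [-0.0297 -0.006   0.0053  0.0036  0.0004  0.0005]
825 [0.5185 0.0203 0.2453] ((0.5179938077926636, 0.021427785977721214), 0.008022590540349483)
[ 2.6979 -2.4352  0.0052]
head ((0.530147135257721, 0.04073329269886017), 0.05519502982497215)
tray 0.57 ((412.0748291015625, 198.04885864257812), (110.24293518066406, 92.55780029296875), 23.3499698638916) 0.016220972025622588
cell 0.84 ((524.0650024414062, -18.605609893798828), (80.25536346435547, 120.29243469238281), 85.16950225830078) 0.04571125643728019
cover 0.7 ((594.5167236328125, -322.3706359863281), (84.43535614013672, 121.13399505615234), 70.92513275146484) 0.0067416749999983094
cover 0.7 ((594.6119995117188, -320.97015380859375), (13.606478691101074, 70.21392059326172), 71.8396987915039) 0.046075702646019984
```

```bash
python3 -m pendant '[{"linear":[1,-0.9,0],"yaw":0},{"linear":[2,-1.8,0],"yaw":0},{"linear":[2.7,-2.44,0],"yaw":0},{"linear":[2.7,-2.44,0],"yaw":0},{"linear":[2.7,-2.44,0],"yaw":0},{"linear":[2.7,-2.44,0.7],"yaw":0},{"linear":[2.7,-2.44,1.4],"yaw":0},{"linear":[2.7,-2.44,1.7],"yaw":0}]'
python3 - <<'E'
from h import *
print(togo([.518,.021,.23]), r.read_state()["tcp_pos"])
E
```

```text
t: 4.15
tcp_pos: [0.5168, 0.0191, 0.2566]
ee_rot: [-0.0, 0.988, 0.157, -0.002]
force: [-1.1, -0.4, -0.9]
opening: 0.0856
gripper_force: 0.0
[ 0.06209904 -0.04774427  0.88565038] [0.51679284 0.01906836 0.25657579]
```

```bash
python3 -m pendant '[{"linear":[0.05,-0.04,0.4],"yaw":0},{"linear":[0.05,-0.04,0.85],"yaw":0},{"linear":[0.05,-0.04,0.85],"yaw":0},{"linear":[0.05,-0.04,0.85],"yaw":0},{"linear":[0.05,-0.04,0.85],"yaw":0},{"linear":[0.05,-0.04,0.85],"yaw":0},{"linear":[0.05,-0.04,0.85],"yaw":0},{"linear":[0.05,-0.04,0.85],"yaw":0}]'
python3 -m pendant '[{"linear":[0,0,0],"yaw":0},{"linear":[0,0,0],"yaw":0},{"linear":[0,0,0],"yaw":0},{"linear":[0,0,0],"yaw":0},{"linear":[0,0,0],"yaw":0},{"linear":[0,0,0],"yaw":0},{"linear":[0,0,0],"yaw":0},{"linear":[0,0,0],"yaw":0}]' 0
python3 - <<'E'
from h import *
np.set_printoptions(precision=3,suppress=True)
# arc targets, hinge fit
p0=np.array([.518,.021]); t=np.array([.413,.1995])
for H in (np.array([.660,.233]),np.array([.661,.236])):
    a0=np.arctan2(*(p0-H)[::-1]); a1=np.arctan2(*(t-H)[::-1])%(2*np.pi)-2*np.pi
    print(np.hypot(*(p0-H)),np.hypot(*(t-H)),np.degrees(a1-a0))
    M=quat(r.read_state()["ee_rot"]).as_matrix()
    for th in np.linspace(a0,a1,13): 
        p=H+np.hypot(*(p0-H))*np.array([np.cos(th),np.sin(th)]); print(M[:2,:2].T@(p-p0)/.03,p)
E
```

```text
t: 4.82
tcp_pos: [0.5204, 0.0222, 0.2348]
ee_rot: [0.0, 0.987, 0.158, 0.001]
force: [0.8, -1.1, -0.2]
opening: 0.0856
gripper_force: 0.0
t: 5.48
tcp_pos: [0.52, 0.0226, 0.2339]
ee_rot: [-0.0, 0.987, 0.158, 0.0]
force: [0.3, 1.8, 0.5]
opening: 0.0142
gripper_force: 58.4
0.255162693197889 0.24926140896657073 -48.46162050696602
[ 0. -0.] [0.518 0.021]
[-0.352 -0.485] [0.503 0.032]
[-0.669 -0.994] [0.49  0.043]
[-0.949 -1.524] [0.477 0.056]
[-1.191 -2.072] [0.465 0.069]
[-1.394 -2.636] [0.454 0.083]
[-1.557 -3.213] [0.444 0.098]
[-1.679 -3.8  ] [0.435 0.114]
[-1.759 -4.394] [0.427 0.13 ]
[-1.797 -4.992] [0.42  0.146]
[-1.793 -5.591] [0.414 0.164]
[-1.747 -6.189] [0.41  0.181]
[-1.659 -6.782] [0.407 0.199]
0.25821309029559286 0.25067159791248794 -47.99893743111608
[ 0. -0.] [0.518 0.021]
[-0.354 -0.485] [0.503 0.031]
[-0.674 -0.994] [0.489 0.043]
[-0.958 -1.523] [0.476 0.055]
[-1.204 -2.071] [0.464 0.069]
[-1.411 -2.635] [0.453 0.083]
[-1.578 -3.212] [0.443 0.098]
[-1.705 -3.8  ] [0.434 0.113]
[-1.79  -4.394] [0.426 0.129]
[-1.833 -4.993] [0.419 0.146]
[-1.835 -5.594] [0.413 0.163]
[-1.795 -6.194] [0.409 0.181]
[-1.713 -6.789] [0.406 0.198]
```

```bash
python3 -m pendant '[{"linear":[-0.18,-0.24,0],"yaw":0},{"linear":[-0.35,-0.485,0],"yaw":0},{"linear":[-0.515,-0.735,0],"yaw":0},{"linear":[-0.67,-0.995,0],"yaw":0},{"linear":[-0.815,-1.255,0],"yaw":0},{"linear":[-0.95,-1.525,0],"yaw":0},{"linear":[-1.075,-1.795,0],"yaw":0},{"linear":[-1.19,-2.07,0],"yaw":0}]'
python3 - <<'E'
from h import *
print(togo([.465,.069,.234]),r.read_state()["force"])
E
```

```text
t: 6.15
tcp_pos: [0.4651, 0.0696, 0.2339]
ee_rot: [0.001, 0.987, 0.158, -0.001]
force: [-1.1, -7.2, 3.5]
opening: 0.0145
gripper_force: 60.1
[-0.0102248   0.01943598 -0.0025199 ] [-1.1047787  -7.17470921  3.51877985]
```

```bash
python3 -m pendant '[{"linear":[-0.105,-0.28,0],"yaw":0},{"linear":[-0.2,-0.565,0],"yaw":0},{"linear":[-0.29,-0.85,0],"yaw":0},{"linear":[-0.37,-1.14,0],"yaw":0},{"linear":[-0.43,-1.435,0],"yaw":0},{"linear":[-0.49,-1.73,0],"yaw":0},{"linear":[-0.535,-2.025,0],"yaw":0},{"linear":[-0.57,-2.32,0],"yaw":0}]'
python3 -m pendant '[{"linear":[-0.02,-0.3,0],"yaw":0},{"linear":[-0.04,-0.6,0],"yaw":0},{"linear":[-0.04,-0.9,0],"yaw":0},{"linear":[-0.03,-1.2,0],"yaw":0},{"linear":[-0.01,-1.5,0],"yaw":0},{"linear":[0.015,-1.8,0],"yaw":0},{"linear":[0.06,-2.1,0],"yaw":0},{"linear":[0.1,-2.39,0],"yaw":0}]'
```

```text
t: 6.82
tcp_pos: [0.426, 0.1305, 0.2338]
ee_rot: [0.001, 0.987, 0.158, -0.003]
force: [-3.2, -7.4, 4.4]
opening: 0.0145
gripper_force: 60.2
t: 7.48
tcp_pos: [0.4077, 0.2006, 0.2338]
ee_rot: [-0.0, 0.987, 0.159, -0.001]
force: [-2.1, -2.3, 2.2]
opening: 0.0147
gripper_force: 60.1
```

```bash
python3 -m pendant '[{"linear":[0,0,0],"yaw":0},{"linear":[0,0,0],"yaw":0},{"linear":[0,0,0],"yaw":0},{"linear":[0,0,0],"yaw":0},{"linear":[0,0,0],"yaw":0},{"linear":[0,0,0],"yaw":0},{"linear":[0,0,-0.5],"yaw":0},{"linear":[0,0,-1]}]' 1 || true
python3 -m pendant '[{"linear":[0,0,0],"yaw":0},{"linear":[0,0,0],"yaw":0},{"linear":[0,0,0],"yaw":0},{"linear":[0,0,0],"yaw":0},{"linear":[0,0,0],"yaw":0},{"linear":[0,0,-0.6],"yaw":0},{"linear":[0,0,-1.4],"yaw":0},{"linear":[0,0,-2.4],"yaw":0}]' 1
python3 - <<'E'
from h import *
np.set_printoptions(precision=4,suppress=True)
for n in("scene","side"):
    c,f,T=cam(n); cv2.imwrite(f"pics/{n}2.png",c["pixels"]); P,u,v=cloud(c,f,T)
    k=P[(P[:,2]>.212)&(P[:,2]<.255)&(P[:,0]>.36)&(P[:,0]<.46)&(P[:,1]>.14)&(P[:,1]<.26)]; print(len(k),np.median(k,0) if len(k) else 0)
    for l in("cell","cover"):
      for m in r.silhouettes(l,n):
        Q,_,_=cloud(c,f,T,m["mask"]); zz=(.038,.052)
        k=Q[(Q[:,2]>zz[0])&(Q[:,2]<zz[1])]; 
        if len(k)>20: print(l,m["p"],cv2.minAreaRect((k[:,:2]*1000).astype(np.float32)))
print(r.read_state()["tcp_pos"],r.read_state()["q"])
a,b=[cv2.imread(f"pics/{n}2.png") for n in("scene","side")]
cv2.imwrite("pics/s2.png",np.hstack([cv2.resize(a[130:330,110:420],(400,258)),cv2.resize(b[140:340,150:420],(400,258*400//400))]))
E
```

```text
t: 8.15
tcp_pos: [0.4077, 0.1992, 0.3043]
ee_rot: [0.0, 0.987, 0.158, -0.002]
force: [-0.0, 0.7, 0.1]
opening: 0.0858
gripper_force: 0.0
75 [0.4126 0.2057 0.2337]
cell 0.75 ((525.4219970703125, -15.907974243164062), (83.65645599365234, 122.96092224121094), 85.06898498535156)
cover 0.89 ((692.7291870117188, -477.1646423339844), (75.94827270507812, 12.89838981628418), 43.33169937133789)
cover 0.78 ((595.6582641601562, -318.262939453125), (16.216938018798828, 68.90225219726562), 70.66889190673828)
cover 0.71 ((779.2867431640625, -319.18475341796875), (15.582645416259766, 71.92169189453125), 24.841596603393555)
35 [0.4109 0.2093 0.2288]
cell 0.7 ((525.1997680664062, -14.500701904296875), (85.54087829589844, 120.49205017089844), 85.75177001953125)
cover 0.96 ((596.0086669921875, -315.80792236328125), (19.18730926513672, 69.41498565673828), 70.04425811767578)
cover 0.62 ((690.4263916015625, -477.9731750488281), (69.00772094726562, 17.141666412353516), 44.86158752441406)
cover 0.52 ((779.2474975585938, -317.1073913574219), (12.167259216308594, 63.9315071105957), 24.38106918334961)
[0.4085 0.1995 0.3046] [ 0.2997 -0.1997  1.9366  0.0001  1.4066  1.5531]validation failed for argument at $[7]...
```

View pics/s2.png

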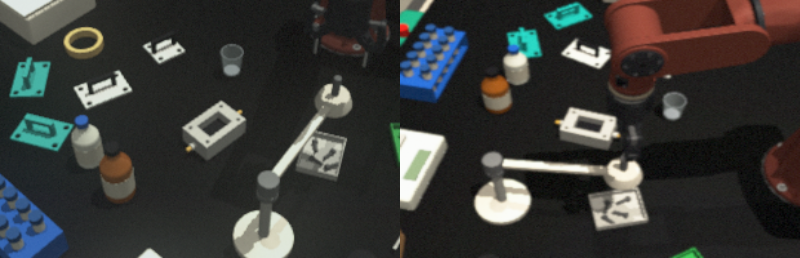

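Lamp head now sits over the steel tray (scene crop right, about (330,100) left picture and (622,172) right picture, allowing for parallax), and the cell is clear. Next I look at the cell from above on the way to the cover.

```bash
python3 -m pendant '[{"linear":[0.3,1.2,0],"yaw":1},{"linear":[0.5,2.4,0],"yaw":2},{"linear":[0.7,3.6,0],"yaw":3},{"linear":[0.9,4.8,0],"yaw":4},{"linear":[1.1,6,0],"yaw":5},{"linear":[1.3,7.2,0],"yaw":6},{"linear":[1.5,8,0],"yaw":7},{"linear":[1.5,8,0],"yaw":7.36}]'
python3 -m pendant '[{"linear":[0,0,0],"yaw":0},{"linear":[0,0,0],"yaw":0},{"linear":[0,0,0],"yaw":0},{"linear":[0,0,0],"yaw":0},{"linear":[0,0,0],"yaw":0},{"linear":[0,0,0],"yaw":0},{"linear":[0,0,0],"yaw":0},{"linear":[0,0,0],"yaw":0}]'
cat > look.py <<'E'
from h import *
import sys
np.set_printoptions(precision=4,suppress=True)
s=r.read_state();print(s["tcp_pos"],s["ee_rot"],s["joint_vel"])
name=sys.argv[1]; lab=sys.argv[2]; ctr=[float(sys.argv[3]),float(sys.argv[4])]; z0,z1,zh=[float(a) for a in sys.argv[5:8]]
c,f,T=cam("wrist"); cv2.imwrite(f"pics/{name}.png",c["pixels"])
for m in r.silhouettes(lab,"wrist"):
    Q,_,_=cloud(c,f,T,m["mask"]); d=np.hypot(*(np.median(Q[:,:2],0)-ctr))
    if d<.05:
        k=Q[(Q[:,2]>z0)&(Q[:,2]<z1)]; print(lab,m["p"],cv2.minAreaRect((k[:,:2]*1000).astype(np.float32)),np.median(k[:,2]),len(k))
for i in range(4):
    for m in r.spot_in(f"{lab}_hole{i}","wrist"):
        print(i,m["p"],m["centre"],onz(c,f,T,m["centre"],zh)[:2])
E
python3 look.py w3 cell .525 -.016 .038 .052 .045
```

```text
t: 9.12
tcp_pos: [0.5278, -0.0183, 0.3036]
ee_rot: [0.001, 0.986, -0.166, -0.001]
force: [0.6, 0.2, -0.2]
opening: 0.0858
gripper_force: 0.0
t: 9.78
tcp_pos: [0.5267, -0.0137, 0.3059]
ee_rot: [0.0, 0.987, -0.161, 0.0]
force: [-0.9, -0.6, -0.1]
opening: 0.0853
gripper_force: 0.0
[ 0.5267 -0.0137  0.3059] [ 0.      0.9869 -0.1612  0.0002] [-0.0035  0.0024 -0.0034 -0.001   0.0011  0.0007]
cell 0.95 ((523.5687255859375, -18.38998031616211), (80.16154479980469, 120.51239776611328), 85.10967254638672) 0.045642539457446424 4796
0 0.69 [290.3, 170.4] [ 0.526  -0.0208]
1 0.69 [290.3, 170.4] [ 0.526  -0.0208]
2 0.69 [290.3, 170.4] [ 0.526  -0.0208]
3 0.69 [290.3, 170.4] [ 0.526  -0.0208]
```

View pics/w3.png

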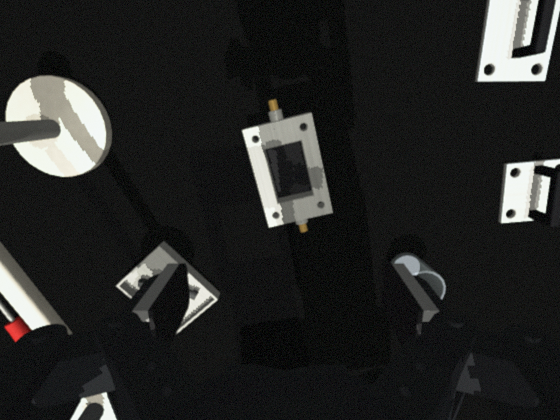

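Wrist view: the cell's four holes show at (256,139), (305,126), (320,204) and (276,216), all clear. On to the cover.

```bash
cat > holes.py <<'E'
from h import *
def refine(c,f,T,ctr,yaw,z,w=7):
    g=cv2.cvtColor(c["pixels"],cv2.COLOR_BGR2GRAY).astype(float); out=[];mod=[]
    for x,y in((47,28),(-47,28),(-47,-28),(47,-28)):
        p=np.array(ctr)+R.from_euler('z',yaw).as_matrix()[:2,:2]@(np.array([x,y])/1000)
        u,v=proj(c,f,T,[*p,z]); u0,v0=int(round(u)),int(round(v))
        a=g[v0-w:v0+w+1,u0-w:u0+w+1]; d=np.clip(np.percentile(a,70)*.75-a,0,None)
        yy,xx=np.mgrid[v0-w:v0+w+1,u0-w:u0+w+1]
        uv=[(d*xx).sum()/d.sum(),(d*yy).sum()/d.sum()]; out.append(onz(c,f,T,uv,z)[:2]); mod.append([x/1000,y/1000]); print(np.round([u,v],1),np.round(uv,1))
    out=np.array(out);mod=np.array(mod);m=out.mean(0);H=mod.T@(out-m)
    th=np.arctan2(H[0,1]-H[1,0],H[0,0]+H[1,1]); 
    res=out-m-mod@np.array([[np.cos(th),np.sin(th)],[-np.sin(th),np.cos(th)]])
    print("centre",np.round(m,4),"yaw",np.degrees(th).round(2),"res mm",np.abs(res*1000).max().round(2)); return m,th
E
python3 - <<'E'
from holes import *
c,f,T=cam("wrist"); refine(c,f,T,[.5236,-.0184],np.radians(-4.89),.0455)
print(togo([.595,-.319,.25]))
E
```

```text
[255.1 139.2] [255.9 138.7]
[275.4 215.5] [276.8 214.5]
[320.5 205. ] [320.  204.3]
[303.1 127.2] [302.7 126.4]
centre [ 0.5244 -0.0191] yaw -4.58 res mm 1.18
[5.39663666 8.90875771 1.85950424]
```

```bash
python3 -m pendant '[{"linear":[0.7,1.1,0],"yaw":0},{"linear":[1.4,2.2,0],"yaw":0},{"linear":[2.1,3.4,0],"yaw":0},{"linear":[2.8,4.5,0],"yaw":0},{"linear":[3.5,5.6,0],"yaw":0},{"linear":[4.2,6.8,0.5],"yaw":0},{"linear":[4.8,8,1.2],"yaw":0},{"linear":[5.4,8.9,1.86],"yaw":0}]'
python3 -m pendant '[{"linear":[0,0,0],"yaw":0},{"linear":[0,0,0],"yaw":0},{"linear":[0,0,0],"yaw":0},{"linear":[0,0,0],"yaw":0},{"linear":[0,0,0],"yaw":0},{"linear":[0,0,0],"yaw":0},{"linear":[0,0,0],"yaw":0},{"linear":[0,0,0],"yaw":0}]'
python3 - <<'E'
from holes import *
np.set_printoptions(precision=4,suppress=True)
c,f,T=cam("wrist"); cv2.imwrite("pics/w4.png",c["pixels"])
P,u,v=cloud(c,f,T); near=np.hypot(P[:,0]-.595,P[:,1]+.319)<.09
for z0,z1 in((.003,.01),(.042,.05)):
    k=P[near&(P[:,2]>z0)&(P[:,2]<z1)&(c["pixels"][v,u].max(1)>90 if z0<.02 else True)]; rc=cv2.minAreaRect((k[:,:2]*1000).astype(np.float32)); print(rc,np.median(k[:,2]),len(k))
refine(c,f,T,[.5948,-.3205],np.radians(-18.6),.006,8)
s=r.read_state();x=quat(s["ee_rot"]).as_matrix()[:,0];print(s["tcp_pos"],np.degrees(np.arctan2(x[1],x[0])),s["q"])
cv2.imwrite("pics/w4c.png",cv2.resize(c["pixels"][60:300,120:440],None,fx=2,fy=2,interpolation=cv2.INTER_CUBIC))
E
```

```text
t: 10.8
tcp_pos: [0.5952, -0.3195, 0.2522]
ee_rot: [0.001, 0.987, -0.162, 0.001]
force: [1.0, -0.4, 0.5]
opening: 0.0856
gripper_force: 0.0
t: 11.47
tcp_pos: [0.5949, -0.3159, 0.2524]
ee_rot: [0.0, 0.987, -0.161, 0.001]
force: [0.3, -0.5, 0.0]
opening: 0.0858
gripper_force: 0.0
((594.5413818359375, -321.442138671875), (81.46106719970703, 120.40155792236328), 72.3331527709961) 0.00666957055349332 6248
((594.6880493164062, -321.2862243652344), (11.865900039672852, 69.60562133789062), 72.00103759765625) 0.04649698788954065 791
[262.5 130.5] [262.7 130. ]
[264.  212.9] [264.7 212. ]
[311.9 212.9] [312.5 212.2]
[314.  130.6] [314.  129.9]
centre [ 0.5954 -0.3212] yaw -18.33 res mm 0.31
[ 0.5948 -0.3161  0.2521] -18.547436025089702 [-0.5925  0.3184  1.491   0.      1.3312  1.302 ]
```

View pics/w4c.png

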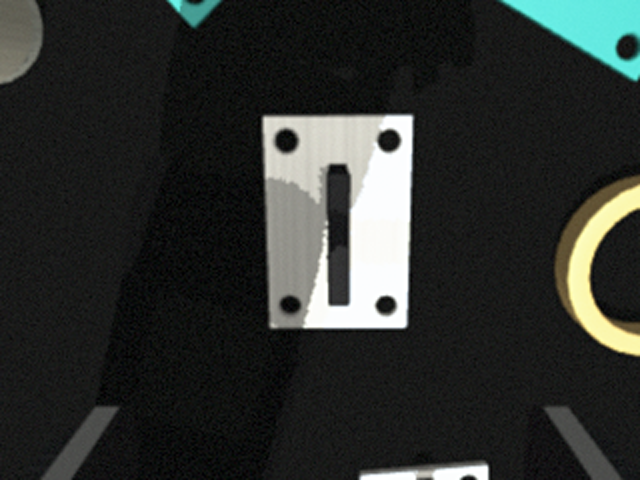

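Crop: silver oblong plate with four holes and a black bar handle at crop (338,220). The turquoise ones lie outside at the top, and the square cover is at the bottom edge, so this is the meant cover. Descending and gripping.

```bash
python3 -m pendant '[{"linear":[0.04,0.14,0.6],"yaw":-0.08},{"linear":[0.04,0.14,1.6],"yaw":-0.08},{"linear":[0.04,0.14,2.6],"yaw":-0.08},{"linear":[0.04,0.14,3.6],"yaw":-0.08},{"linear":[0.04,0.14,4.6],"yaw":-0.08},{"linear":[0.04,0.14,5.4],"yaw":-0.08},{"linear":[0.04,0.14,5.9],"yaw":-0.08},{"linear":[0.04,0.14,6.2],"yaw":-0.08}]'
python3 - <<'E'
from h import *
print(togo([.5948,-.3205,.044]))
E
```

```text
t: 12.18
tcp_pos: [0.593, -0.3199, 0.0625]
ee_rot: [-0.001, 0.987, -0.158, -0.002]
force: [-0.2, 0.1, -0.0]
opening: 0.0854
gripper_force: 0.0
[0.06592231 0.00144727 0.6164587 ]
```

```bash
python3 -m pendant '[{"linear":[0,0,0.4],"yaw":0},{"linear":[0,0,0.7],"yaw":0},{"linear":[0,0,0.7],"yaw":0},{"linear":[0,0,0.7],"yaw":0},{"linear":[0,0,0.7],"yaw":0},{"linear":[0,0,0.7],"yaw":0},{"linear":[0,0,0.7],"yaw":0},{"linear":[0,0,0.7],"yaw":0}]'
python3 -m pendant '[{"linear":[0,0,0],"yaw":0},{"linear":[0,0,0],"yaw":0},{"linear":[0,0,0],"yaw":0},{"linear":[0,0,0],"yaw":0},{"linear":[0,0,0],"yaw":0},{"linear":[0,0,0],"yaw":0},{"linear":[0,0,0],"yaw":0},{"linear":[0,0,0],"yaw":0}]' 0
python3 -m pendant '[{"linear":[0,0,-0.2],"yaw":0},{"linear":[0,0,-0.5],"yaw":0},{"linear":[0,0,-1],"yaw":0},{"linear":[0,0,-1.6],"yaw":0},{"linear":[0,0,-2.3],"yaw":0},{"linear":[0,0,-3],"yaw":0},{"linear":[0,0,-3.6],"yaw":0},{"linear":[0,0,-4],"yaw":0}]'
```

```text
t: 12.85
tcp_pos: [0.595, -0.3213, 0.0453]
ee_rot: [0.0, 0.987, -0.158, 0.001]
force: [-0.0, 0.1, 0.2]
opening: 0.0856
gripper_force: 0.0
t: 13.52
tcp_pos: [0.5945, -0.321, 0.0444]
ee_rot: [0.0, 0.987, -0.158, 0.0]
force: [0.6, -0.4, 0.0]
opening: 0.0106
gripper_force: 60.0
t: 14.18
tcp_pos: [0.5955, -0.3216, 0.1684]
ee_rot: [0.001, 0.987, -0.158, 0.002]
force: [-0.0, -0.6, -2.9]
opening: 0.0105
gripper_force: 59.4
```

```bash
cat > rel.py <<'E'
from holes import *
np.set_printoptions(precision=4,suppress=True)
c,f,T=cam("wrist"); s=r.read_state(); x=quat(s["ee_rot"]).as_matrix()[:,0]; yaw=np.arctan2(x[1],x[0])
t=s["tcp_pos"]; print(t,np.degrees(yaw),s["force"],s["joint_vel"])
z=t[2]-.0444+.006
P,u,v=cloud(c,f,T); k=P[(abs(P[:,2]-z)<.005)&(np.hypot(P[:,0]-t[0],P[:,1]-t[1])<.085)]
print(np.median(k[:,2]),z,len(k),cv2.minAreaRect((k[:,:2]*1000).astype(np.float32)))
m,th=refine(c,f,T,t[:2],yaw,z,11)
E
python3 - <<'E'
from rel import *
cv2.imwrite("pics/w5.png",c["pixels"])
cell=np.array([.524,-.0187]); cy=np.radians(-4.8)
d=-(cy-th); print("yaw units",np.degrees(d)/5)
Rz=R.from_euler('z',cy-th).as_matrix()[:2,:2]
tgt=cell-Rz@(m-t[:2]); print("tcp target",tgt,"togo",togo([*tgt,t[2]]))
E
```

```text
[ 0.5967 -0.3224  0.1707] -18.183995148776074 [ 1.3869 -1.1875 -0.6362] [ 0.0001  0.022  -0.0007  0.0011 -0.071   0.0001]
0.13062695307268513 0.13228491477742468 19256 ((595.8063354492188, -323.0557556152344), (80.60761260986328, 120.54328918457031), 71.79175567626953)
[225.1 161.5] [227.7 160.1]
[233.9 329.1] [231.8 327.4]
[334.1 329. ] [334.1 326.5]
[342.3 161.4] [339.7 160.7]
centre [ 0.5976 -0.3224] yaw -18.46 res mm 1.26
yaw units -2.731491759712168
tcp target [ 0.523  -0.0189] togo [-5.4876 -8.8431 -0.063 ]
```

View pics/w5.png

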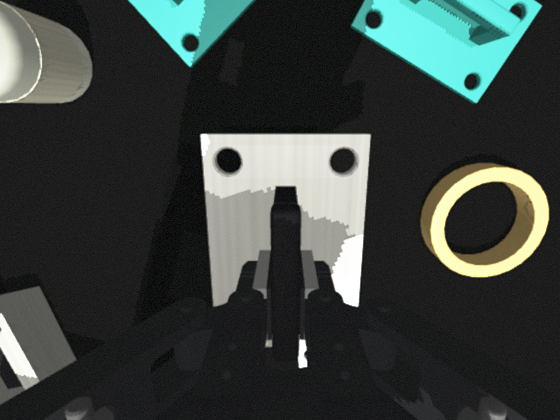

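Cover is held level: the front holes show at (228,160) and (342,160), and the rear pair is hidden by the gripper. Moving over the cell, still high.

```bash
python3 -m pendant '[{"linear":[-0.3,-0.5,0],"yaw":-0.2},{"linear":[-0.8,-1.3,0],"yaw":-0.5},{"linear":[-1.4,-2.2,0],"yaw":-0.8},{"linear":[-2,-3.2,0],"yaw":-1.1},{"linear":[-2.6,-4.2,0],"yaw":-1.4},{"linear":[-3.2,-5.2,0],"yaw":-1.7},{"linear":[-3.8,-6.1,0],"yaw":-2},{"linear":[-4.3,-7,0],"yaw":-2.3}]'
python3 -m pendant '[{"linear":[-0.4,-0.7,0],"yaw":-0.2},{"linear":[-0.7,-1.2,0],"yaw":-0.3},{"linear":[-0.95,-1.6,0],"yaw":-0.4},{"linear":[-1.05,-1.75,0],"yaw":-0.4},{"linear":[-1.05,-1.75,0],"yaw":-0.4},{"linear":[-1.05,-1.75,0],"yaw":-0.4},{"linear":[-1.05,-1.75,0],"yaw":-0.4},{"linear":[-1.05,-1.75,0],"yaw":-0.4}]'
python3 - <<'E'
from h import *
s=r.read_state(); x=quat(s["ee_rot"]).as_matrix()[:,0]; print(s["tcp_pos"],np.degrees(np.arctan2(x[1],x[0])),s["joint_vel"].round(3),togo([.524,-.0187,.13]))
E
```

```text
t: 14.9
tcp_pos: [0.5358, -0.0793, 0.1638]
ee_rot: [-0.0, 0.998, -0.058, -0.001]
force: [-0.1, 0.5, -2.6]
opening: 0.0105
gripper_force: 59.4
t: 15.57
tcp_pos: [0.5129, -0.0264, 0.1646]
ee_rot: [0.0, 0.999, -0.042, 0.0]
force: [0.1, -0.2, -3.7]
opening: 0.0107
gripper_force: 59.4
[ 0.5129153  -0.02640041  0.16455274] -4.76778745508196 [-0.     0.002  0.003  0.001  0.003 -0.001] [ 0.34600663 -0.28697653  1.15190185]
```

```bash
python3 -m pendant '[{"linear":[0.15,-0.12,0.2],"yaw":0},{"linear":[0.35,-0.29,0.5],"yaw":0},{"linear":[0.35,-0.29,0.8],"yaw":0},{"linear":[0.35,-0.29,1.1],"yaw":0},{"linear":[0.35,-0.29,1.3],"yaw":0},{"linear":[0.35,-0.29,1.3],"yaw":0},{"linear":[0.35,-0.29,1.3],"yaw":0},{"linear":[0.35,-0.29,1.3],"yaw":0}]'
python3 - <<'E'
from h import *
s=r.read_state();x=quat(s["ee_rot"]).as_matrix()[:,0];print(s["tcp_pos"],np.degrees(np.arctan2(x[1],x[0])))
w=[]
for n in("wrist","scene","side"):
    c,f,T=cam(n); cv2.imwrite(f"pics/f_{n}.png",c["pixels"])
    t=s["tcp_pos"]; u,v=[int(a) for a in proj(c,f,T,[t[0],t[1],.08])]
    hw=(110,80)if n!="wrist" else (200,150)
    if n=="wrist": a=c["pixels"][60:360,100:500]; w.append(cv2.resize(a,(400,300)))
    else: w.append(cv2.resize(c["pixels"][v-45:v+45,u-60:u+60],(400,300),interpolation=cv2.INTER_CUBIC))
    Q,uu,vv=cloud(c,f,T); k=Q[(np.hypot(Q[:,0]-t[0],Q[:,1]-t[1])<.085)]
    for z0,z1 in((t[2]-.0444,t[2]-.0335),(t[2]-.008,t[2]+.006)):
        q=k[(k[:,2]>z0)&(k[:,2]<z1)]
        if len(q)>5: print(n,cv2.minAreaRect((q[:,:2]*1000).astype(np.float32)),len(q),np.median(q[:,2]))
cv2.imwrite("pics/f1.png",np.vstack([np.hstack(w[:2]),np.hstack([w[2],w[2]*0])]))
E
```

```text
t: 16.23
tcp_pos: [0.5236, -0.0177, 0.1254]
ee_rot: [0.0, 0.999, -0.041, 0.0]
force: [0.4, -0.5, -3.7]
opening: 0.0106
gripper_force: 59.4
[ 0.52355701 -0.01768012  0.12544946] -4.699340617834381
wrist ((524.098876953125, -18.703842163085938), (80.4385757446289, 119.96347045898438), 85.24368286132812) 19316 0.08766510359949949
wrist ((525.052978515625, -17.237533569335938), (36.07634353637695, 68.44388580322266), 66.25940704345703) 5425 0.12742800765527046
scene ((524.7593994140625, -17.394187927246094), (84.10916137695312, 123.10997009277344), 84.52069091796875) 664 0.08740192822776038
scene ((528.9675903320312, -13.97031021118164), (33.862815856933594, 57.43349838256836), 54.85184860229492) 83 0.1257238933217898
side ((525.491455078125, -17.304828643798828), (85.69384002685547, 120.63460540771484), 85.76620483398438) 484 0.08618938608348725
side ((525.7950439453125, -10.025188446044922), (27.76168441772461, 68.56648254394531), 89.58628845214844) 47 0.12514060990648113
```

View pics/f1.png

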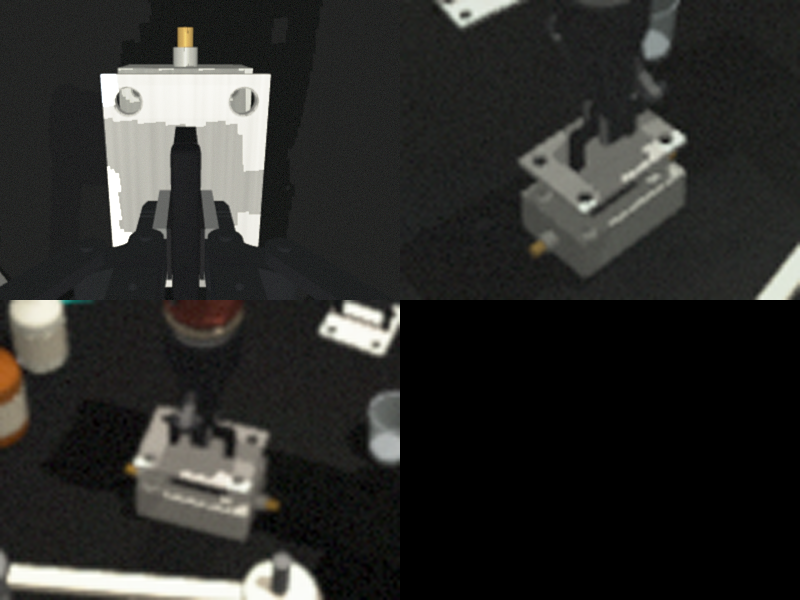

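The picture shows the cover above the cell, well squared. In the wrist view (top left) the threaded holes show through the front holes at (129,100) and (243,100), and the front-edge centres of cell and cover coincide at column 185. Lowering to the 20 mm gap.

```bash
python3 -m pendant '[{"linear":[0,0,0.1],"yaw":0},{"linear":[0,0,0.2],"yaw":0},{"linear":[0,0,0.3],"yaw":0},{"linear":[0,0,0.4],"yaw":0},{"linear":[0,0,0.5],"yaw":0},{"linear":[0,0,0.52],"yaw":0},{"linear":[0,0,0.52],"yaw":0},{"linear":[0,0,0.52],"yaw":0}]'
python3 - <<'E'
from h import *
np.set_printoptions(precision=4,suppress=True)
s=r.read_state();t=s["tcp_pos"];x=quat(s["ee_rot"]).as_matrix()[:,0];yaw=np.arctan2(x[1],x[0]);print(t,np.degrees(yaw),s["force"])
c,f,T=cam("wrist"); Q,u,v=cloud(c,f,T); k=Q[(np.hypot(Q[:,0]-t[0],Q[:,1]-t[1])<.085)]
z0=t[2]-.0444
q=k[(k[:,2]>z0)&(k[:,2]<z0+.011)]; print(cv2.minAreaRect((q[:,:2]*1000).astype(np.float32)),np.median(q[:,2]))
# planarity of plate (tilt)
A=np.c_[q[:,:2]-t[:2],np.ones(len(q))]; print("tilt deg",np.degrees(np.linalg.lstsq(A,q[:,2],rcond=None)[0][:2]))
q=k[(k[:,2]>.04)&(k[:,2]<.05)]; print("cell bits",len(q), np.median(q[:,2]))
# overlay predictions: cover hole top circle (green), cell hole (red) for cover=tcp pose and cell=(.524,-.0187,-4.8)
img=cv2.resize(c["pixels"],None,fx=4,fy=4,interpolation=cv2.INTER_CUBIC); raw=img.copy()
def ring(ctr,yw,z,rad,col):
    for X,Y in((.047,.028),(.047,-.028),(-.047,.028),(-.047,-.028)):
        p=np.array(ctr)+[np.cos(yw)*X-np.sin(yw)*Y,np.sin(yw)*X+np.cos(yw)*Y]
        pts=np.array([proj(c,f,T,[p[0]+rad*np.cos(a),p[1]+rad*np.sin(a),z]) for a in np.linspace(0,6.28,40)])
        cv2.polylines(img,[(pts*4+2).astype(np.int32)],True,col,1)
ring(t[:2],yaw,z0+.006,.0065,(0,255,0)); ring([.524,-.0187],np.radians(-4.8),.0455,.004,(0,0,255))
L=lambda im:np.hstack([im[540:780,800:1100],im[540:780,1250:1550]])
a=np.vstack([L(img),L(raw)]); print(a.shape); cv2.imwrite("pics/f2.png",a)
E
```

```text
t: 17.05
tcp_pos: [0.5234, -0.0175, 0.1096]
ee_rot: [-0.0, 0.999, -0.041, -0.0]
force: [0.3, -0.4, -3.2]
opening: 0.0108
gripper_force: 59.3
[ 0.5234 -0.0175  0.1096] -4.690198687223127 [ 0.3023 -0.3614 -3.1845]
((523.8907470703125, -18.51224136352539), (80.57508087158203, 120.02124786376953), 85.2713623046875) 0.07180572222662099
tilt deg [-0.1544  0.0392]
cell bits 1388 0.04556312803006306
(480, 600, 3)
```

View pics/f2.png

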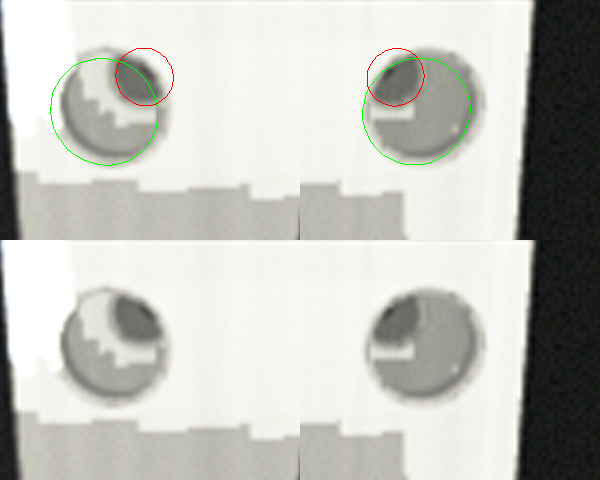

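In the view each threaded hole lies symmetrically in its cover hole: left about (140,78) in the ring at (115,107), right about (397,78) in the ring at (425,107). The measured offset is under 0.5 mm, the yaw error about 0.2° and the gap about 20 mm. I let it settle and hand in.

```bash
python3 -m pendant '[{"linear":[0,0,0],"yaw":0},{"linear":[0,0,0],"yaw":0},{"linear":[0,0,0],"yaw":0},{"linear":[0,0,0],"yaw":0},{"linear":[0,0,0],"yaw":0},{"linear":[0,0,0],"yaw":0},{"linear":[0,0,0],"yaw":0},{"linear":[0,0,0],"yaw":0}]'
python3 -c "
from station import r
print(r.read_state()['joint_vel'].round(4)); print(r.sign_off())"
```

```text
t: 17.77
tcp_pos: [0.5234, -0.0175, 0.1097]
ee_rot: [-0.0, 0.999, -0.041, -0.0]
force: [0.2, -0.9, -3.8]
opening: 0.0107
gripper_force: 59.3
[-0.0011 -0.0009 -0.0004 -0.0004 -0.0014  0.0012]
the job is handed in; nothing more can be done
None
```

The job is handed in at about 18 s: the lamp head is left over the steel screw tray, and the oblong cover is held still, level and squared about 20 mm above the cell; the two front threaded holes show through their cover holes, while the rear pair, hidden by the gripper, is inferred from the plate's measured pose.

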